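# Part into the beam of the optical micrometer

## Task

Stand the toppled hex fitting upright on its hexagon foot in the middle of the optical micrometer's round slide plate, setting it down gently, and let go of it. Then pull the spring-return slide out by its handle until its pointer is on the black line of the rule and keep holding it still there for the reading: finish while holding the handle, with the fitting still upright on the plate. Leave the other things where they are.

Things in the scene. Friction and masses are not known exactly. Their poses are not given: they have to be found in the camera images.
- fitting: the toppled part, an aluminium hex fitting like a stubby bolt, 0.2 kg: hexagon foot 46 mm across flats, 16 mm thick; round shank 30 mm in diameter from 16 to 66 mm; nose 22 mm in diameter to 78 mm. Origin: centre of the foot's flat face; z runs from foot to nose (up when standing; toppled, 9 degrees below level, origin 25 mm above the table). Balance point about 30 mm from the foot face
- gauge: optical micrometer, fixed: two white box heads, 84 mm deep (x), 140 mm tall, at y -210 to -90 and 90 to 180 mm, the slide in the gap between. Origin: on the table midway between the windows, under the beam; x along the slide, away from its handle side; y along the beam to the robot's left; z up. Bed 250 x 170 x 16 mm; rod support at x = -109 mm, 90 mm wide, 42 mm high
- stage_slide (a joint): travel of the spring-return slide in m: 0 at home (plate behind the beam), grows as the handle is pulled towards the robot along the gauge's -x, to a stop at 0.085. At 0.060 the pointer is on the line and the plate in the beam. The spring pulls with about 6 N at home, 12 N at the line; let go, it runs home
- plate (a point): centre of the top face of the slide's round steel plate, 80 mm in diameter, 60 mm above the table; moves with the slide; at home it is at x = +60 mm in the gauge's frame. The slide's upright front plate, 10 mm thick and 100 mm wide, stands 70 mm from it on the handle side and rises 26 mm above its face
- handle (a point): middle of the slide's pull handle: a U of round steel bar 12 mm thick. Its level cross bar, 96 mm long, lies along the gauge's y, 75 mm above the table and 150 mm from the plate's centre on the robot's side; the legs at its ends run back 75 mm to the front plate, the space between them is open
- pointer (a point): tip of the thin pointer on the left side of the slide's front plate, over the rule; moves with the slide
- line (a point): the bold black line across the white rule to the left of the slide: where the pointer must stand (60 mm of travel from home)
- test_block: leave alone: round steel hardness test block, 64 mm diameter, 15 mm thick, lying flat; origin: centre of its underside
- plug_gauge: leave alone: slim dark steel plug gauge standing upright, 24 mm diameter, 95 mm tall; origin: centre of its underside
- ring_gauge: leave alone: steel ring gauge lying flat, 48 mm outside, 26 mm bore, 18 mm high; origin: centre of its underside
- cleaner: leave alone: small clear bottle standing upright, 48 mm diameter, 125 mm tall; origin: centre of its underside
- caliper: leave alone: digital caliper lying flat, 235 mm long, 14 mm high; origin: middle of its beam, on the table
- eyepiece: leave alone: black microscope eyepiece standing upright, 34 mm diameter, 55 mm tall; origin: centre of its underside
- tray: leave alone: shallow white plastic tray, 120 x 160 x 22 mm; origin: centre of its underside
- mount: leave alone: black specimen puck lying in the tray, 30 mm diameter, 20 mm high; origin: centre of its underside

How it is judged:
By the outcome, as a careful person would: the job done as asked, in the order asked, and still so for the second after the job is handed in, while the arm keeps its last pose, push and grip.
It also fails if it takes over 69 s, if anything falls off the work surface, if the arm or the gripper's body presses on something with over 40 N, if the wrist force passes 120 N, or if a joint passes its speed limit or range.

## Robot

A 6-joint arm with a two-finger parallel gripper is mounted at the origin on the work surface. World frame = base frame: x ahead of the robot, y to its left, z up, the work surface at z = 0. Lengths are in mm, angles in rad, forces in N, time in s.
With the tool pointing down it reaches from about 300 to 775 mm from the base axis. Payload 14.6 kg.
Tool frame: the origin (TCP) lies where the fingers leave the gripper's body, on its centre line; the fingertips stand 97 mm ahead of it and the grasp point (between the pads) lies ahead of it (grip_depth is the z of the grasp point in the tool frame, in mm); z points along the fingers, y is the line along which they close (so a half turn about z gives the same grasp; the last joint's range is limited). The gripper opens to 94 mm and grips with 3 to 60 N. Pads are 16 mm wide; open, the fingers measure 119 mm over their backs; the gripper's body (75 mm by 177 mm) begins 78 mm behind the grasp point.
Start: joints at [1.281, 0.3, 1.521, -0, 1.321, -0.067], TCP at [121.527, 536.396, 302.646] pointing down, gripper open.
Joint ranges: [-3.03, 3.03], [-0.79, 2.21], [0.23, 2.52], [-1.04, 4.18], [0, 3.07], [-2.55, 2.55]. Speed limits (rad/s): [2.22, 2.22, 2.57, 3.14, 3.14, 3.14].

## Interface

Orientations are given as [roll, pitch, yaw] about the fixed x, y, z axes, in that order (R = Rz(yaw) Ry(pitch) Rx(roll)).
In Python, from cell import read_state, camera, sign_off, regions_of, spot_point, grip_depth gives the robot as it stands. The module is installed in compiled form; this text tells all that it offers.
- The arm moves only by the tool send_rows, never from a script. Its argument "series" is a list of rows, each a list of 3 entries, a list of its own where there are three numbers: the shift along the world's x, y, z in mm, then the turn about the world's z in degrees, then the closure, from -1 (fully open) to 1 (shut), so that 0 is half open. A call has 1 to 12 rows; each row shifts and turns the commanded pose from where the row before left it; what a row does not reach is not made up. A row lasts 1/10 s, in which the tool goes at most 50 mm and 8.59 degrees, less where a joint would pass 70% of its speed; a pose out of reach is approached as far as the arm can. A call is refused whole if a number of a shift passes 50 or a number of a turn 8.59, either way. A call with a gripper value outside its range is refused whole. The fingers move at their own pace and stop on an object; "squeeze" is the grip in N (left out, the last holds). Time passes only in rows, so rows that do not move let the fingers close. It gives the time, the measured TCP pose, the force, the opening and the grip force at its end, in the units of the state.
- read_state(): the state, without advancing time (a new reading comes with each control period).
- camera(name): name is "scene" or "top"; returns a dict with "color" (384x512x3 uint8, blue, green, red), "fx", "fy", "cx", "cy" (pixels), "camera_from_world" (4x4, takes a point from world to camera coordinates). Camera axes: x right, y down, z forward; pixel columns grow to the right and rows downward; lengths in mm; the calibration is good to about 2 mm. A picture is of the moment at which its call begins. There is no depth.
- sign_off(): hands the job in; it is judged then, once.
Trained networks look in a picture, given as the dict that the camera call returned (one of the last four; its "shot" number tells which), for a name from the list of things; names that differ only in an ending like _2 or _b are one class to them, and where a whole thing is asked for, a point or a joint stands for the part that bears it (a point fixed in the world has none). Each returns a list of dicts, best first, with "confidence" (0 to 1); they miss things now and then, are a little off and sometimes report something else, mostly with a low value. They report only what shows in the picture. A call takes as long as a camera call.
- regions_of(thing, picture): "mask" (384x512 bool, what is visible of it).
- spot_point(thing, picture): "point" ([x, y, z] in mm, in the coordinates of the camera as it stood for that picture, good to about 4 mm: a listed point, or the origin of a listed thing).
The state is a dict: "clock": time; "joints": joint angles; "qd": joint speeds; "effort": joint torques, N m; "eef_pos": TCP position; "eef_rot": TCP orientation; "wrist_force": force on the tool from outside, world axes, zero at the start; "moment": the same for the moment, N m; "finger_gap": finger opening in mm; "finger_force": force on a finger pad.
Only numpy, scipy, OpenCV 4.12 (cv2) and the standard library are available. Lean on these libraries where they do the work, as an engineer would, in place of code of your own. Each camera call takes 0.05 s, during which the arm holds its last target. There are 200 camera calls.

## Working session

There is one attempt and no reset: what is moved stays moved. The work goes in short steps, Python scripts to look and compute and a tool call to move; the robot and the scene stay as the last step left them, time stands still between calls to the robot, and variables do not carry over. Pictures are saved under pics/ and viewed, at most 10 in all, crops included, and the job is handed in when it is done.

Besides the shell and the picture viewer there is one more tool, called after "Request:" as name([rows], argument=value, ...), one row to a line, values as JSON. send_rows: Moves the arm, as the interface text tells. Its arguments: {"type":"object","properties":{"series":{"type":"array"},"squeeze":{"type":"number"}},"required":["series"]}

```bash
mkdir -p pics
cat > h.py <<'E'
import numpy as np, cv2
from cell import *
def w(p,pic):
    T=np.linalg.inv(np.array(pic["camera_from_world"])); return (T@np.append(p,1))[:3]
def pts(names,cams=("scene","top")):
    for c in cams:
        pic=camera(c)
        for n in names:
            for r in spot_point(n,pic)[:2]:
                print(c,n,np.round(w(r["point"],pic)),round(r["confidence"],2))
def ray(u,v,pic,z):
    T=np.linalg.inv(np.array(pic["camera_from_world"]))
    d=T[:3,:3]@np.array([(u-pic["cx"])/pic["fx"],(v-pic["cy"])/pic["fy"],1]);o=T[:3,3]
    return o+d*(z-o[2])/d[2]
E
python3 - <<'E'
from h import *
a=camera("scene");b=camera("top")
cv2.imwrite("pics/s.png",cv2.resize(a["color"],(800,600)));cv2.imwrite("pics/t.png",cv2.resize(b["color"],(800,600)))
s=read_state();print(s);print(grip_depth)
pts("fitting gauge plate handle pointer line test_block plug_gauge ring_gauge cleaner caliper eyepiece tray".split())
for n in("scene","top"):
    p=camera(n)
    print(n,np.linalg.inv(p["camera_from_world"]).round(2),p["fx"])
    for r in regions_of("fitting",p)[:1]:
        m=r["mask"].astype(np.uint8);c=cv2.findContours(m,0,2)[0]
        x=cv2.minAreaRect(max(c,key=len)); P=cv2.boxPoints(x);print(r["confidence"],P.round(),[ray(*q,p,20).round() for q in P])
E
```

```text
{'clock': 0.1, 'joints': array([ 1.28138146e+00,  3.00429533e-01,  1.52149713e+00,  2.32009867e-06,
        1.32069646e+00, -6.66082987e-02]), 'qd': array([-0.000535  , -0.00149657, -0.00071636, -0.00145226,  0.00011116,
        0.00114458]), 'effort': array([ 1.66350219e-03, -5.32652414e+01, -3.53278327e+01,  7.09709153e-02,
        2.36094289e-02, -3.73308740e-05]), 'eef_pos': array([121.50304217, 536.28176267, 302.14458934]), 'eef_rot': array([-3.14056462e+00, -7.08293796e-05,  2.91878547e+00]), 'wrist_force': array([ 0.36358523,  0.096043  , -0.05605705]), 'moment': array([-0.00471848, -0.00086648,  0.02217633]), 'finger_force': 0.0, 'finger_gap': 94.21365863268309}
78.39999999999999
scene fitting [575. -84.  47.] 0.74
scene fitting [451. 199.  21.] 0.51
scene gauge [ 588. -140.   -1.] 0.81
scene plate [ 650. -142.   61.] 0.58
scene handle [ 496. -147.   79.] 0.97
scene handle [395. -20.  -2.] 0.36
scene pointer [573. -80.  47.] 0.7
scene line [515. -88.  44.] 0.72
scene test_block [368. 107.  -0.] 0.81
scene plug_gauge [ 610. -496.   -4.] 0.74
scene plug_gauge [669. 249.  -0.] 0
[... 976 characters left out ...]
]
 [-0.0000e+00 -5.4000e-01 -8.4000e-01  1.1336e+03]
 [ 0.0000e+00  0.0000e+00  0.0000e+00  1.0000e+00]] 455.6498553679627
0.67 [[283. 144.]
 [300. 126.]
 [311. 136.]
 [293. 154.]] [array([426., 187.,  20.]), array([415., 279.,  20.]), array([468., 271.,  20.]), array([478., 181.,  20.])]
top [[-1.00000e-02 -9.90000e-01  1.40000e-01  3.63060e+02]
 [-1.00000e+00  1.00000e-02 -0.00000e+00 -3.30700e+01]
 [ 0.00000e+00 -1.40000e-01 -9.90000e-01  1.19268e+03]
 [ 0.00000e+00  0.00000e+00  0.00000e+00  1.00000e+00]] 375.04455612423914
0.66 [[154. 220.]
 [177. 208.]
 [184. 221.]
 [161. 233.]] [array([439., 274.,  20.]), array([475., 204.,  20.]), array([435., 183.,  20.]), array([399., 253.,  20.])]
```

View pics/s.png

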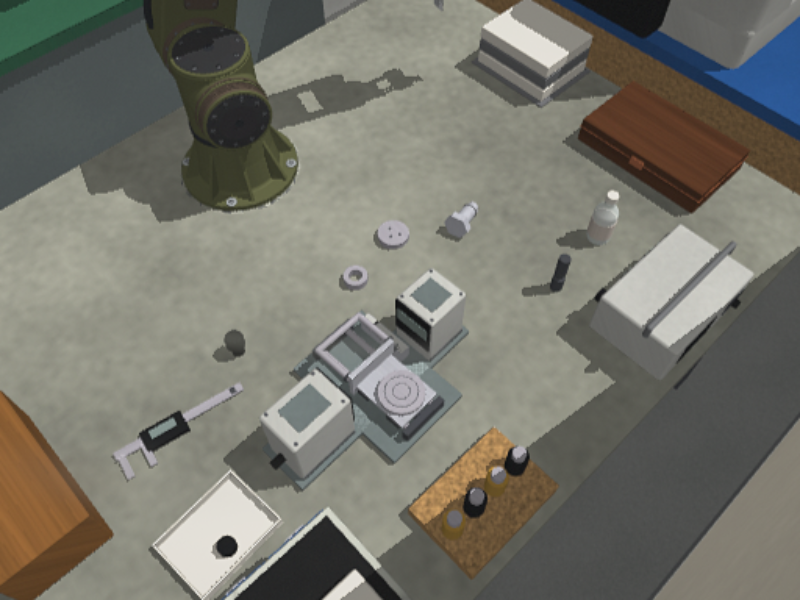

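View pics/t.png

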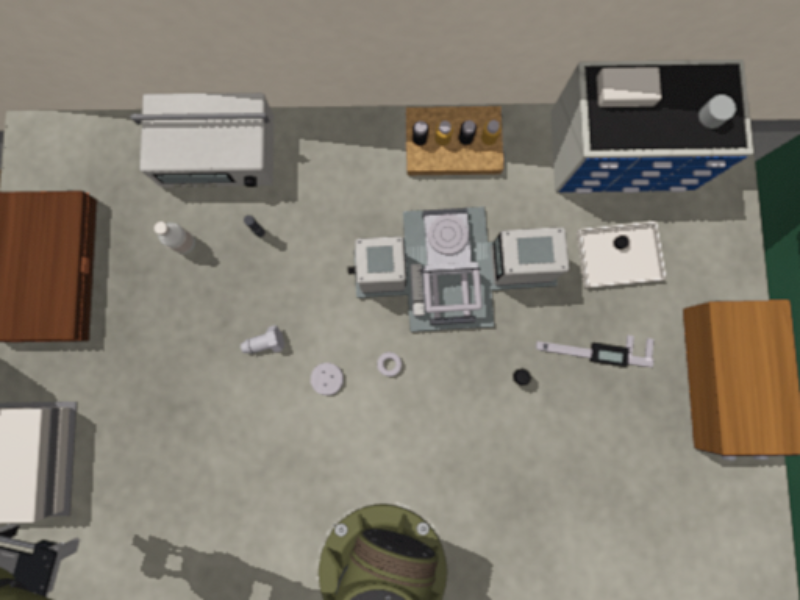

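The scene view shows the fitting at about (460,218), with its nose towards upper right. The top view shows its foot at (271,340) and nose at (245,348), with the gauge in the middle and its plate at (448,235). Next I'll refine the fitting's axis direction and the gauge's yaw.

Run:
```python
from h import *
from scipy.optimize import minimize
t=camera("top");s=camera("scene")
def sil(pic,x,y,yaw):
    # projected silhouette of fitting
    th=np.radians(9);a=np.array([np.cos(yaw)*np.cos(th),np.sin(yaw)*np.cos(th),-np.sin(th)])
    h=np.array([-np.sin(yaw),np.cos(yaw),0]);u=np.cross(h,a);u*=np.sign(u[2])
    M=np.zeros((384*2,512*2),np.uint8);C=np.array(pic["camera_from_world"])
    for z0,z1,r,n,o in((0,16,26.56,6,0),(16,66,15,24,0),(66,78,11,24,0)):
        P=[]
        for z in(z0,z1):
            for k in range(n):
                f=2*np.pi*k/n+o; P.append(np.array([x,y,25])+a*z+r*(np.cos(f)*h+np.sin(f)*u))
        Q=(C[:3,:3]@np.array(P).T).T+C[:3,3]
        uv=np.c_[Q[:,0]/Q[:,2]*pic["fx"]+pic["cx"],Q[:,1]/Q[:,2]*pic["fy"]+pic["cy"]]*2+.5
        cv2.fillConvexPoly(M,cv2.convexHull(np.round(uv*16).astype(np.int32)),1,shift=4)
    return cv2.resize(M.astype(np.float32),(512,384),interpolation=cv2.INTER_AREA)
ms=[]
for p in(t,s):
    R=regions_of("fitting",p)
    R=[r for r in R if abs(ray(*np.argwhere(r["mask"]).mean(0)[::-1],p,20)[:2]-[447,225]).max()<40]
    ms.append(R[0]["mask"].astype(np.float32));print(R[0]["confidence"],ms[-1].sum())
for use in([0],[1],[0,1]):
    f=lambda v:sum(abs(sil((t,s)[i],v[0],v[1],v[2]/20)-ms[i]).sum() for i in use)
    best=min((minimize(f,[450,199,20*np.radians(d)],method="Nelder-Mead",options=dict(initial_simplex=[[450,199,20*np.radians(d)],[456,199,20*np.radians(d)],[450,205,20*np.radians(d)],[450,199,20*np.radians(d+10)]])) for d in(95,107,120)),key=lambda r:r.fun)
    print(use,best.x[:2].round(1),np.degrees(best.x[2]/20).round(1),best.fun)
c=lambda p,x,y,w,h,k:cv2.resize(p["color"][y:y+h,x:x+w],(w*k,h*k),interpolation=cv2.INTER_CUBIC)
cv2.imwrite("pics/c.png",np.hstack([c(t,145,195,50,50,8),c(s,275,120,50,50,8)]))
cv2.imwrite("pics/g.png",c(t,215,125,160,95,5))
```

```text
0.63 319.0
0.56 242.0
[0] [450.6 198.6] 103.8 21.75
[1] [453.9 199.7] 105.7 55.75
[0, 1] [450.7 198.5] 102.8 83.0
```

View pics/c.png

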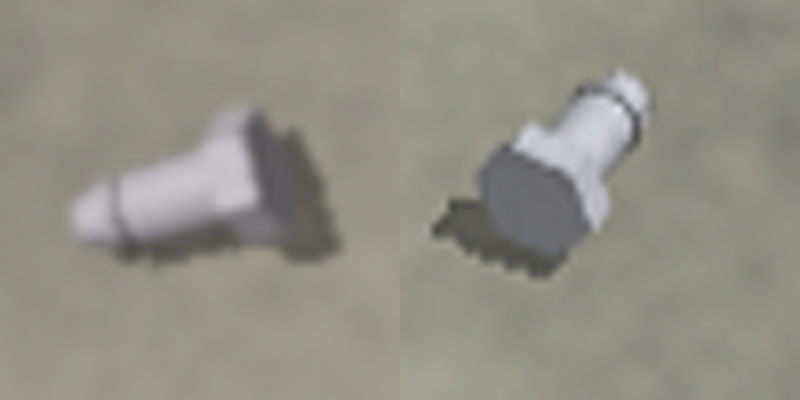

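View pics/g.png

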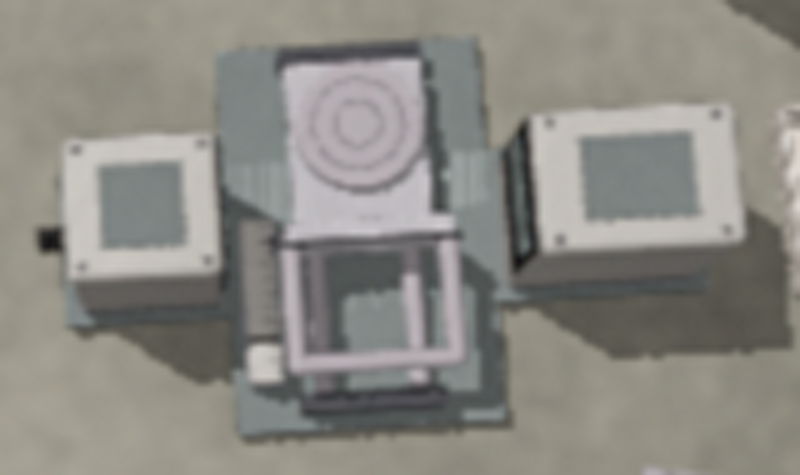

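The crops confirm the fit: the fitting's axis heading is about 104°, and the gauge's yaw is about 3.5–4°, judged from the bed edge and handle bar. I'll move above the shank at s≈54 mm.

Request:
send_rows([
  [[26.4,-23.8,-11],-7.9,-1],
  [[26.4,-23.8,-11],-7.9,-1],
  [[26.4,-23.8,-11],-7.9,-1],
  [[26.4,-23.8,-11],-7.9,-1],
  [[26.4,-23.8,-11],-7.9,-1],
  [[26.4,-23.8,-11],-7.9,-1],
  [[26.4,-23.8,-11],-7.9,-1],
  [[26.4,-23.8,-11],-7.9,-1],
  [[26.4,-23.8,-11],0,-1],
  [[26.4,-23.8,-11],0,-1],
  [[26.4,-23.8,-11],0,-1],
  [[26.1,-24,-11],0,-1],
], squeeze=6)

```text
clock: 3.1
eef_pos: [439.1, 249.5, 170.3]
eef_rot: [3.141, -0.0, 1.816]
wrist_force: [-0.3, 0.6, 0.2]
finger_gap: 94.4
finger_force: 0.0
```

Request:
send_rows([
  [[0,0,-20],0,-0.5],
  [[0,0,-20],0,-0.2],
  [[0,0,-15],0,-0.2],
  [[0,0,-10],0,-0.2],
  [[0,0,0],0,-0.2],
  [[0,0,0],0,-0.2],
])

```text
clock: 3.7
eef_pos: [438.2, 250.8, 106.1]
eef_rot: [3.141, -0.0, 1.816]
wrist_force: [0.1, 0.2, -0.0]
finger_gap: 56.9
finger_force: 0.0
```

Run:
```python
from h import *
s=read_state();print(s["clock"],s["eef_pos"],np.degrees(s["eef_rot"]),s["finger_gap"],s["wrist_force"])
for n in("scene","top"):
    p=camera(n)
    for r in spot_point("fitting",p)[:2]:print(n,w(r["point"],p).round(),r["confidence"])
    if n=="scene":cv2.imwrite("pics/d.png",cv2.resize(p["color"][80:200,220:380],(800,600)))
```

```text
3.7 [438.22952939 250.76482375 106.13889794] [ 1.79971110e+02 -6.48585440e-03  1.04041447e+02] 56.88183827597678 [ 0.07759622  0.19854869 -0.03935214]
scene [517. -85.  43.] 0.66
scene [449. 198.  19.] 0.63
top [451. 197.  24.] 0.72
```

View pics/d.png

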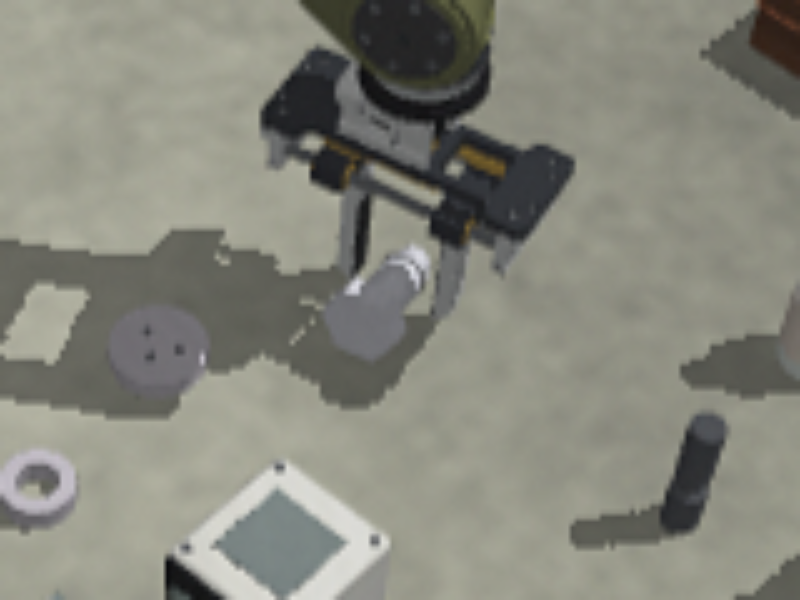

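The fingers straddle the shank, with the foot at crop pixel (365,335). I'll lower and close lightly so that the shank can hinge in the pads.

Request:
send_rows([
  [[0,0,-5],0,-0.2],
  [[0,0,0],0,0.2],
  [[0,0,0],0,0.6],
  [[0,0,0],0,1],
  [[0,0,0],0,1],
  [[0,0,0],0,1],
  [[0,0,0],0,1],
], squeeze=6)

```text
clock: 4.6
eef_pos: [438.0, 250.6, 100.7]
eef_rot: [-3.142, -0.0, 1.816]
wrist_force: [-1.3, -0.4, 0.3]
finger_gap: 29.6
finger_force: 6.0
```

Request:
send_rows([
  [[0.4,-1.4,3],0,1],
  [[0.3,-1.5,3],0,1],
  [[0.9,-3.8,7],0,1],
  [[1,-3.8,7],0,1],
  [[1.3,-5.3,5.5],0,1],
  [[1.4,-5.4,5.5],0,1],
  [[1.6,-6.4,3.8],0,1],
  [[1.6,-6.5,3.8],0,1],
])

```text
clock: 5.4
eef_pos: [446.6, 215.9, 139.6]
eef_rot: [3.142, -0.0, 1.816]
wrist_force: [-0.4, 0.7, -1.0]
finger_gap: 29.7
finger_force: 6.0
```

Request:
send_rows([
  [[1.8,-7.2,1.9],0,1],
  [[1.8,-7.2,1.9],0,1],
  [[1.9,-7.5,0],0,1],
  [[1.8,-7.4,0],0,1],
  [[1.8,-7.1,0],0,1],
  [[1.8,-7.2,-1],0,1],
  [[0,0,0],0,1],
  [[0,0,0],0,1],
])

```text
clock: 6.2
eef_pos: [457.4, 172.8, 142.0]
eef_rot: [-3.141, -0.0, 1.815]
wrist_force: [0.3, 0.2, -2.0]
finger_gap: 29.7
finger_force: 6.0
```

Run:
```python
from h import *
s=read_state();print(s["clock"],s["eef_pos"],s["finger_gap"],s["wrist_force"])
for n in("scene","top"):
    p=camera(n)
    for r in spot_point("fitting",p)[:2]:print(n,w(r["point"],p).round(),r["confidence"])
    if n=="scene":cv2.imwrite("pics/e.png",cv2.resize(p["color"][110:185,230:330],(800,600)))
```

```text
6.2 [457.43653738 172.80575243 141.97651459] 29.733637837046224 [ 0.3051279   0.15000051 -2.01921374]
scene [468. 130.  20.] 0.72
scene [ 588. -140.   -0.] 0.58
top [464. 132.  23.] 0.71
top [366. 105.   3.] 0.62
```

View pics/e.png

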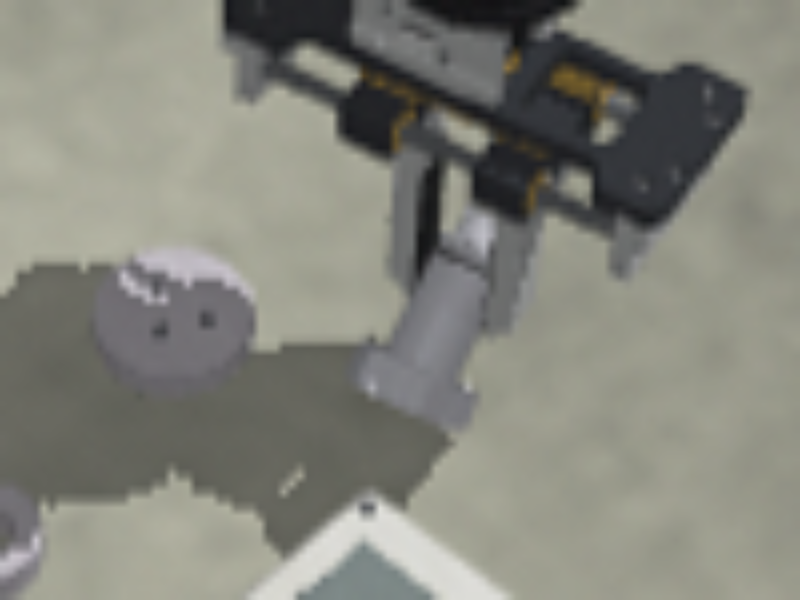

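The fitting is held tilted at about 45°: foot at crop (420,385), nose at (475,225). I'll loosen to 3 N near the table so that it swings further.

Request:
send_rows([
  [[0,0,-2],0,1],
  [[0,0,0],0,1],
  [[0,0,0],0,1],
  [[0.5,-2,1.5],0,1],
  [[0.5,-2,1.5],0,1],
  [[0.5,-2,1.5],0,1],
  [[0,0,0],0,1],
  [[0,0,0],0,1],
], squeeze=3)

```text
clock: 7.2
eef_pos: [458.9, 166.8, 144.6]
eef_rot: [-3.142, -0.0, 1.816]
wrist_force: [-0.0, 0.1, -1.8]
finger_gap: 29.8
finger_force: 3.0
```

```bash
cat > look.py <<'E'
from h import *
import sys
s=read_state();print(s["clock"],s["eef_pos"],s["finger_gap"],s["wrist_force"])
for n in("scene","top"):
    p=camera(n)
    for r in spot_point("fitting",p)[:2]:
        q=w(r["point"],p);d=s["eef_pos"]-[0,0,78.4]-q
        print(n,q.round(),r["confidence"],"tilt from vertical",np.degrees(np.arctan2(np.hypot(*d[:2]),d[2])).round())
E
python3 look.py
```

```text
7.2 [458.9366792  166.79245734 144.56400526] 29.821971611351916 [-0.04414951  0.0727778  -1.78025312]
scene [465. 145.   7.] 0.81 tilt from vertical 21.0
top [463. 147.  11.] 0.62 tilt from vertical 20.0
```

Request:
send_rows([
  [[0,0,-2],0,1],
  [[0,0,-1.5],0,1],
  [[0.5,-2,-0.3],0,1],
  [[0.5,-2,-0.3],0,1],
  [[0.5,-2,-0.3],0,1],
  [[0.5,-2,-0.5],0,1],
  [[0.5,-2,-0.7],0,1],
  [[0.5,-2,-0.7],0,1],
  [[0.5,-2,-0.7],0,1],
  [[0.3,-1,-0.5],0,1],
  [[0,0,0],0,1],
])

```text
clock: 8.5
eef_pos: [462.7, 151.7, 137.0]
eef_rot: [-3.141, 0.0, 1.816]
wrist_force: [-0.1, -0.8, 2.2]
finger_gap: 29.8
finger_force: 3.0
```

```bash
python3 look.py
```

```text
8.5 [462.74959835 151.72631093 136.96179393] 29.84526233682046 [-0.07966326 -0.78108618  2.15217932]
scene [468. 143.   0.] 0.84 tilt from vertical 9.0
top [462. 138.   2.] 0.6 tilt from vertical 13.0
```

Request:
send_rows([
  [[0.3,-1,-0.5],0,1],
  [[0.3,-1,-0.5],0,1],
  [[0.3,-1,-0.5],0,1],
  [[0.3,-1,-0.5],0,1],
  [[0.3,-1,-0.5],0,1],
  [[0,0,-0.5],0,1],
  [[0,0,0],0,1],
])

```text
clock: 9.4
eef_pos: [464.3, 146.8, 134.0]
eef_rot: [-3.142, 0.0, 1.816]
wrist_force: [0.4, -2.4, 3.6]
finger_gap: 29.6
finger_force: 3.0
```

```bash
python3 look.py
python3 - <<'E'
from h import *
p=camera("scene");cv2.imwrite("pics/f.png",cv2.resize(p["color"][120:180,235:315],(800,600)))
E
```

```text
9.4 [464.25090316 146.7915193  134.02975772] 29.589075371464716 [ 0.41339991 -2.4143357   3.59975624]
scene [468. 140.  -4.] 0.8 tilt from vertical 7.0
scene [ 365. -278.   -2.] 0.15 tilt from vertical 82.0
```

View pics/f.png

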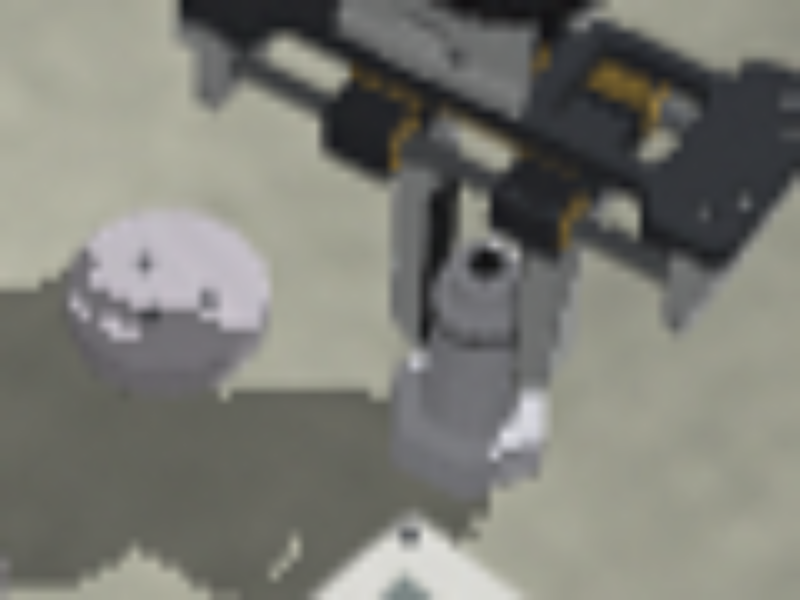

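The fitting is close to upright: nose at (485,265), foot at (470,430). At that tilt, opening lets it rock flat onto its foot, and then I'll regrip firmly.

Request:
send_rows([
  [[0,0,0],0,0.2],
  [[0,0,0],0,0.1],
  [[0,0,0],0,0],
  [[0,0,0],0,-0.1],
  [[0,0,0],0,-0.1],
  [[0,0,0],0,-0.1],
])

```text
clock: 10.25
eef_pos: [464.2, 146.9, 134.0]
eef_rot: [-3.141, -0.0, 1.816]
wrist_force: [-1.1, 0.3, -0.1]
finger_gap: 51.7
finger_force: 0.0
```

```bash
python3 look.py
python3 - <<'E'
from h import *
p=camera("scene");cv2.imwrite("pics/i.png",cv2.resize(p["color"][120:180,235:315],(800,600)))
for r in spot_point("gauge",p)[:1]+spot_point("plate",p)[:1]:print(w(r["point"],p))
# gauge yaw from lines
t=camera("top");g=cv2.cvtColor(t["color"],6)
L=cv2.createLineSegmentDetector().detect(g[125:220,215:375])[0][:,0]
for l in L:
    n=np.hypot(l[2]-l[0],l[3]-l[1])
    if n>20:
        a=ray(l[0]+215,l[1]+125,t,60);b=ray(l[2]+215,l[3]+125,t,60);d=b-a
        print(l.round(),"yaw",round((np.degrees(np.arctan2(d[1],d[0]))+45)%90-45,1),round(n))
E
```

```text
10.25 [464.20157713 146.90697475 134.01932513] 51.67800110478871 [-1.10962812  0.33420418 -0.14570448]
scene [464. 145.  -5.] 0.5 tilt from vertical 1.0
[ 590.64630479 -139.04774595   -3.08060157]
[ 649.0519519  -143.30681329   60.06352508]
[105.  22. 107.  51.] yaw 1.7 29
[12. 31. 13. 53.] yaw 2.8 23
[86. 41. 83. 12.] yaw 3.2 29
[83. 11. 56. 12.] yaw 1.9 28
[44. 52. 41. 26.] yaw 4.0 26
[58. 48. 88. 46.] yaw 2.9 30
[148.  47. 145.  22.] yaw 3.9 25
[14. 55. 41. 54.] yaw 1.3 26
[109.  50. 147.  48.] yaw 2.0 38
[87. 48. 88. 68.] yaw 1.6 20
[57. 74. 83. 72.] yaw 4.5 26
[57. 16. 57. 48.] yaw -0.2 33
[56. 51. 57. 71.] yaw 2.6 20
[139.  43. 118.  44.] yaw 0.7 21
[157.  42. 157.  67.] yaw -1.8 25
[43. 10. 87.  7.] yaw 2.9 44
[116.  27. 137.  26.] yaw 2.6 21
[91. 86. 49. 88.] yaw 3.0 41
[ 98.  57. 102.  79.] yaw 6.7 23
[157.  69. 122.  71.] yaw 2.5 35
[122.  71. 105.  60.] yaw -32.8 20
[39. 26. 13. 27.] yaw 2.0 26
[142.  20. 107.  22.] yaw 2.1 35
[47. 46. 48. 67.] yaw 1.5 21
[106.  56. 137.  54.] yaw 2.6 31
[19. 61. 42. 60.] yaw 2.0 23
```

View pics/i.png

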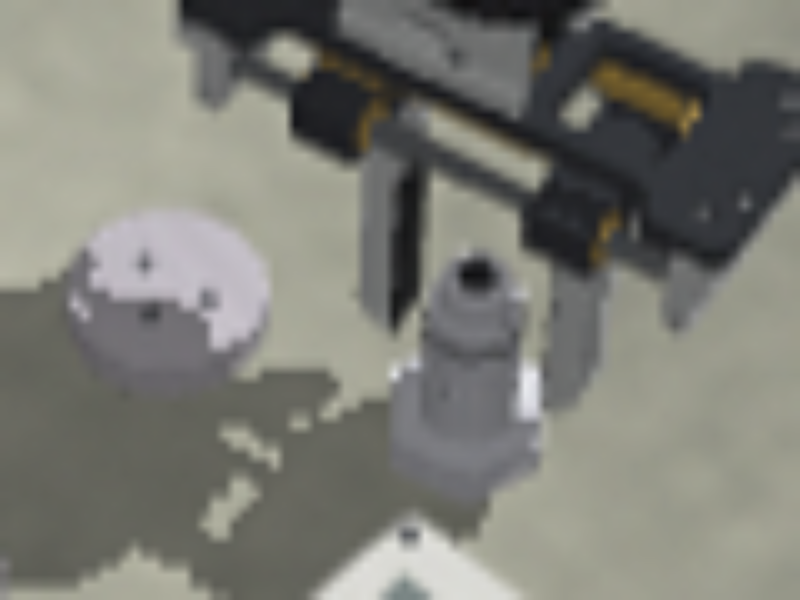

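It now stands upright: nose (475,270), foot (465,440). I'll grip it firmly a little lower and lift it.

Request:
send_rows([
  [[0,0,-3],0,-0.1],
  [[0,0,-3],0,0.1],
  [[0,0,0],0,0.4],
  [[0,0,0],0,0.8],
  [[0,0,0],0,0.8],
  [[0,0,0],0,0.8],
  [[0,0,3],0,0.8],
  [[0,0,8],0,0.8],
], squeeze=25)

```text
clock: 11.45
eef_pos: [464.0, 146.8, 139.0]
eef_rot: [-3.14, -0.0, 1.816]
wrist_force: [0.6, -0.7, -1.4]
finger_gap: 29.6
finger_force: 25.0
```

```bash
python3 look.py
python3 - <<'E'
from h import *
t=camera("top");print("plate",ray(286.6,149.6,t,60))
pts(["plate","handle","gauge"])
E
```

```text
11.45 [463.95881282 146.83382719 138.97526369] 29.63557687027757 [ 0.56640982 -0.68672141 -1.44860101]
scene [465. 142.   8.] 0.66 tilt from vertical 6.0
plate [ 647.3762112 -140.9239309   60.       ]
scene handle [ 497. -147.   74.] 0.87
scene gauge [ 587. -139.   -2.] 0.89
top plate [ 651. -138.   64.] 0.95
top plate [ 639. -497.    7.] 0.73
top handle [ 499. -144.   73.] 0.87
top gauge [ 588. -144.   -1.] 0.79
```

Request:
send_rows([
  [[0,0,15],0,0.8],
  [[0,0,30],0,0.8],
  [[0,0,35],0,0.8],
  [[0,0,35],0,0.8],
  [[0,0,30],0,0.8],
  [[0,0,15],0,0.8],
  [[0,0,5],0,0.8],
])

```text
clock: 12.8
eef_pos: [464.4, 147.0, 305.6]
eef_rot: [3.139, 0.0, 1.816]
wrist_force: [0.0, 1.1, -1.8]
finger_gap: 29.9
finger_force: 25.0
```

Request:
send_rows([
  [[7,-11,0],-1,0.8],
  [[14,-22,0],-1.5,0.8],
  [[18,-28,0],-1.5,0.8],
  [[20,-31,0],-1.5,0.8],
  [[20,-31,0],-1.5,0.8],
  [[20,-31,0],-1.5,0.8],
  [[20,-31,0],-1.5,0.8],
  [[20,-31,0],-1.5,0.8],
  [[18,-28,0],0,0.8],
  [[14,-22,0],0,0.8],
  [[10,-14,0],0,0.8],
  [[4.5,-7,0],0,0.8],
])

```text
clock: 14.0
eef_pos: [650.0, -142.3, 301.6]
eef_rot: [-3.139, -0.001, 1.613]
wrist_force: [-0.8, 0.2, -1.6]
finger_gap: 29.8
finger_force: 25.0
```

Request:
send_rows([
  [[0,0,-20],0,0.8],
  [[0,0,-30],0,0.8],
  [[0,0,-20],0,0.8],
  [[0,0,-10],0,0.8],
  [[0,0,0],0,0.8],
])

```text
clock: 14.5
eef_pos: [649.3, -140.1, 222.3]
eef_rot: [-3.139, -0.001, 1.615]
wrist_force: [-0.2, -0.0, -1.9]
finger_gap: 29.3
finger_force: 25.0
```

```bash
python3 look.py
python3 - <<'E'
from h import *
p=camera("scene");cv2.imwrite("pics/j.png",cv2.resize(p["color"][175:295,180:340],(800,600)))
pts(["plate"])
E
```

```text
14.5 [ 649.26522696 -140.05183156  222.30075041] 29.334508605961545 [-1.95791873e-01 -1.36671811e-03 -1.86621225e+00]
scene [ 646. -145.   90.] 0.49 tilt from vertical 7.0
scene [ 588. -140.   -1.] 0.37 tilt from vertical 23.0
scene plate [ 649. -141.   62.] 0.92
scene plate [ 408. -431.   -3.] 0.4
top plate [676. 249.  -1.] 0.26
```

View pics/j.png

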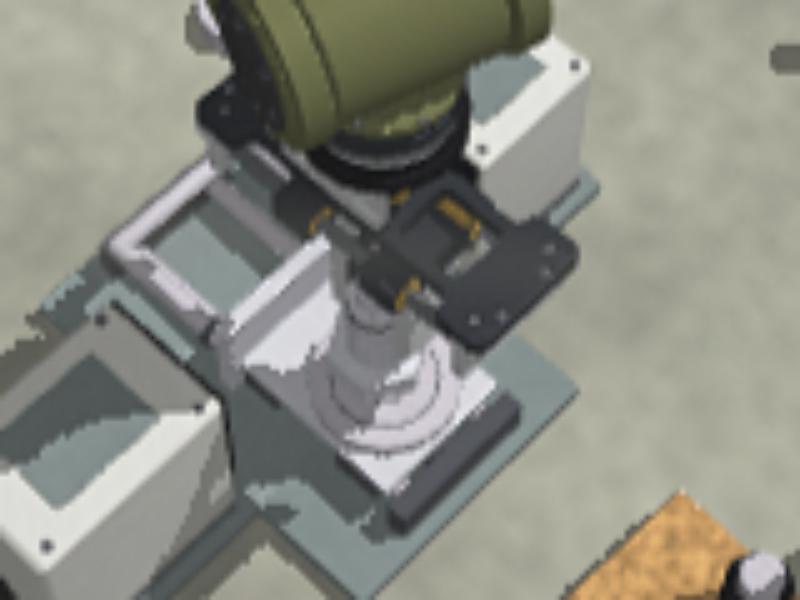

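The fitting hangs upright over the plate: foot at (370,395), plate centre about (385,395). It sits a few mm to -y of the TCP, so I'll shift by +2 mm and lower slowly.

Request:
send_rows([
  [[0,1,-10],0,0.8],
  [[0,1,-10],0,0.8],
  [[0,0,-6],0,0.8],
  [[0,0,-3],0,0.8],
  [[0,0,-1],0,0.8],
  [[0,0,-1],0,0.8],
  [[0,0,0],0,0.8],
])

```text
clock: 15.65
eef_pos: [649.8, -138.1, 193.2]
eef_rot: [3.141, 0.0, 1.615]
wrist_force: [0.2, 0.2, -1.3]
finger_gap: 29.6
finger_force: 25.0
```

Request:
send_rows([
  [[0,0,-0.7],0,0.8],
  [[0,0,-0.7],0,0.8],
  [[0,0,-0.7],0,0.8],
  [[0,0,0],0,0.8],
])

```text
clock: 16.05
eef_pos: [649.7, -138.1, 190.8]
eef_rot: [-3.141, -0.0, 1.615]
wrist_force: [0.3, -0.1, -2.9]
finger_gap: 29.8
finger_force: 25.0
```

Not in contact yet; I'll keep going in small steps.

Request:
send_rows([
  [[0,0,-0.6],0,0.8],
  [[0,0,-0.6],0,0.8],
  [[0,0,-0.6],0,0.8],
  [[0,0,0],0,0.8],
])

```text
clock: 16.45
eef_pos: [649.7, -138.1, 189.0]
eef_rot: [-3.141, -0.0, 1.615]
wrist_force: [-0.2, -0.4, -2.2]
finger_gap: 29.3
finger_force: 25.0
```

Request:
send_rows([
  [[0,0,-0.5],0,0.8],
  [[0,0,-0.5],0,0.8],
  [[0,0,0],0,0.8],
])

```text
clock: 16.75
eef_pos: [649.7, -138.1, 188.1]
eef_rot: [-3.142, -0.0, 1.615]
wrist_force: [0.0, -0.4, -2.3]
finger_gap: 29.6
finger_force: 25.0
```

Request:
send_rows([
  [[0,0,-0.5],0,0.8],
  [[0,0,-0.4],0,0.8],
  [[0,0,0],0,0.8],
])

```text
clock: 17.05
eef_pos: [649.8, -138.1, 188.0]
eef_rot: [3.141, 0.0, 1.615]
wrist_force: [-3.6, -0.8, 4.6]
finger_gap: 29.6
finger_force: 25.0
```

Contact. I'll ease the grip and release.

Request:
send_rows([
  [[0,0,0],0,0.8],
  [[0,0,0],0,0.8],
], squeeze=3)

```text
clock: 17.25
eef_pos: [649.8, -138.1, 187.7]
eef_rot: [3.141, 0.0, 1.615]
wrist_force: [-3.4, 0.9, 4.5]
finger_gap: 30.1
finger_force: 3.0
```

Request:
send_rows([
  [[0,0,0],0,0.32],
  [[0,0,0],0,0.25],
  [[0,0,0],0,0.15],
  [[0,0,0],0,0.05],
  [[0,0,0],0,-0.1],
  [[0,0,0],0,-0.2],
  [[0,0,0],0,-0.2],
])

```text
clock: 17.95
eef_pos: [649.7, -138.1, 187.2]
eef_rot: [3.142, 0.0, 1.615]
wrist_force: [-0.2, 0.3, -0.5]
finger_gap: 56.5
finger_force: 0.0
```

```bash
python3 look.py
```

```text
17.95 [ 649.73581482 -138.10941023  187.24789865] 56.502874883731096 [-0.20079747  0.28525178 -0.45930833]
scene [ 652. -145.   56.] 0.72 tilt from vertical 8.0
scene [673. 251.  -2.] 0.58 tilt from vertical 74.0
```

Request:
send_rows([
  [[0,0,4],0,-0.2],
  [[0,0,10],0,-0.2],
  [[0,0,25],0,-0.2],
  [[0,0,30],0,-0.2],
  [[0,0,10],0,-0.2],
  [[-15,0,0],0,-0.2],
  [[-28,-1.5,0],0,-0.2],
  [[-30,-1.5,0],0,-0.2],
  [[-30,-1.5,0],0,-0.2],
  [[-28,-1.5,0],0,-0.2],
  [[-15,-1,0],0,-0.2],
  [[-6,0,0],0,-0.2],
])

```text
clock: 19.35
eef_pos: [496.7, -145.2, 266.4]
eef_rot: [3.141, 0.0, 1.614]
wrist_force: [0.1, -0.1, 0.0]
finger_gap: 56.2
finger_force: 0.0
```

```bash
python3 look.py
python3 - <<'E'
from h import *
t=camera("top");p=camera("scene")
a=cv2.resize(t["color"][130:205,250:350],(400,300),interpolation=2);b=cv2.resize(p["color"][190:280,200:320],(400,300),interpolation=2)
cv2.imwrite("pics/k.png",np.hstack([a,b]))
pts(["plate","handle","pointer","line"])
E
```

```text
19.35 [ 496.67931074 -145.18510555  266.37450089] 56.238813509352696 [ 0.06113935 -0.08443614  0.02914391]
scene [ 649. -142.   57.] 0.8 tilt from vertical 49.0
scene [ 366. -282.   -3.] 0.41 tilt from vertical 45.0
scene plate [ 650. -140.   62.] 0.71
scene plate [ 498. -148.   74.] 0.3
scene handle [ 495. -148.   76.] 0.87
scene pointer [575. -81.  46.] 0.98
scene line [515. -86.  43.] 0.95
top plate [ 651. -143.   68.] 0.57
top plate [675. 244.  -1.] 0.2
top pointer [577. -86.  52.] 0.91
top pointer [674. 248.  -2.] 0.33
top line [514. -86.  48.] 0.93
```

View pics/k.png

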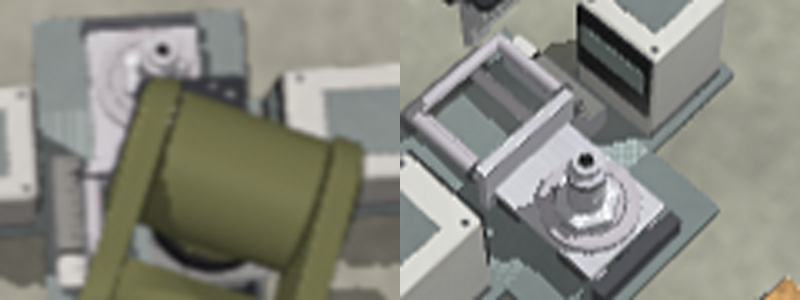

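The fitting stands upright near the plate's centre (right panel, (588,210)). The gripper is above the handle, so I'll descend and grip the bar.

Request:
send_rows([
  [[0,0,-15],0,-0.2],
  [[0,0,-30],0,-0.2],
  [[0,0,-30],0,-0.2],
  [[0,0,-20],0,-0.2],
  [[0,0,-12],0,-0.2],
  [[0,0,-6],0,-0.2],
  [[0,0,0],0,-0.2],
], squeeze=15)

```text
clock: 20.85
eef_pos: [497.8, -145.1, 153.2]
eef_rot: [-3.141, -0.0, 1.615]
wrist_force: [0.1, -0.2, 0.8]
finger_gap: 55.9
finger_force: 0.0
```

Request:
send_rows([
  [[0,0,0],0,0.1],
  [[0,0,0],0,0.3],
  [[0,0,0],0,0.5],
  [[0,0,0],0,0.6],
  [[0,0,0],0,0.7],
  [[0,0,0],0,0.8],
  [[0,0,0],0,1],
  [[0,0,0],0,1],
])

```text
clock: 21.65
eef_pos: [498.3, -145.1, 153.4]
eef_rot: [3.14, 0.0, 1.615]
wrist_force: [5.6, 1.3, -2.9]
finger_gap: 11.3
finger_force: 15.0
```

```bash
python3 look.py;  python3 - <<'E'
from h import *
pts(["pointer","line","plate"])
E
```

```text
21.65 [ 498.25204553 -145.09425582  153.37928944] 11.333034408323245 [ 5.6015532   1.32618761 -2.85486094]
scene [ 651. -143.   54.] 0.65 tilt from vertical 82.0
top [ 649. -144.   62.] 0.53 tilt from vertical 85.0
top [ 587. -145.   -2.] 0.31 tilt from vertical 49.0
scene pointer [574. -83.  47.] 0.57
scene line [516. -88.  42.] 0.57
scene plate [ 650. -140.   61.] 0.69
top pointer [577. -87.  48.] 0.86
top line [517. -87.  48.] 0.98
top plate [ 652. -140.   68.] 0.75
top plate [516. -87.  50.] 0.39
```

Request:
send_rows([
  [[0,0,0],0,1],
  [[-1,0,0],0,1],
  [[-2,-0.1,0],0,1],
  [[-3,-0.2,0],0,1],
  [[-4,-0.2,0],0,1],
  [[-4,-0.2,0],0,1],
  [[-4,-0.2,0],0,1],
  [[-4,-0.2,0],0,1],
  [[-4,-0.1,0],0,1],
  [[-3,-0.1,0],0,1],
  [[-2,-0.1,0],0,1],
  [[-1,0,0],0,1],
], squeeze=40)

```text
clock: 23.45
eef_pos: [466.4, -146.5, 153.4]
eef_rot: [3.139, 0.0, 1.615]
wrist_force: [9.7, 0.1, -7.3]
finger_gap: 10.9
finger_force: 40.0
```

```bash
python3 look.py;  python3 - <<'E'
from h import *
pts(["pointer","line","plate"])
E
```

```text
23.45 [ 466.43297158 -146.46024673  153.37886472] 10.865498072999543 [ 9.69740725  0.05682864 -7.32651795]
scene [ 616. -144.   55.] 0.73 tilt from vertical 82.0
top [673. 246.   3.] 0.51 tilt from vertical 81.0
top [ 617. -147.   61.] 0.49 tilt from vertical 85.0
scene pointer [543. -83.  45.] 0.79
scene pointer [650. 403.  -1.] 0.27
scene line [514. -88.  44.] 0.85
scene line [396. -19.  -3.] 0.53
scene plate [ 617. -144.   63.] 0.61
top pointer [547. -87.  50.] 0.74
top pointer [ 641. -499.    6.] 0.73
top line [514. -84.  49.] 0.63
top plate [ 620. -142.   67.] 0.83
```

Request:
send_rows([
  [[-1,0,-0.2],0,1],
  [[-2,-0.1,-0.2],0,1],
  [[-3,-0.1,0],0,1],
  [[-4,-0.2,0],0,1],
  [[-4,-0.2,0],0,1],
  [[-4,-0.2,0],0,1],
  [[-3,-0.1,0],0,1],
  [[-2,-0.1,0],0,1],
  [[-1,0,0],0,1],
  [[0,0,0],0,1],
])

```text
clock: 25.05
eef_pos: [442.8, -147.5, 153.3]
eef_rot: [3.138, 0.001, 1.615]
wrist_force: [10.7, 0.7, -3.6]
finger_gap: 10.9
finger_force: 40.0
```

```bash
python3 look.py;  python3 - <<'E'
from h import *
pts(["pointer","line"]);
t=camera("top");p=camera("scene")
P=np.array([515,-87,44,1.])
o=[]
for c in(t,p):
    q=np.array(c["camera_from_world"])@P;u=int(q[0]/q[2]*c["fx"]+c["cx"]);v=int(q[1]/q[2]*c["fy"]+c["cy"])
    o.append(cv2.resize(c["color"][v-20:v+20,u-20:u+20],(400,400),interpolation=2));print(u,v)
cv2.imwrite("pics/l.png",np.hstack(o))
E
```

```text
25.05 [ 442.82218561 -147.49903523  153.33977138] 10.929535213878836 [10.65865015  0.73914495 -3.62249546]
scene [ 594. -147.   56.] 0.63 tilt from vertical 83.0
top [ 592. -144.   64.] 0.77 tilt from vertical 86.0
scene pointer [519. -84.  48.] 0.8
scene line [517. -88.  42.] 0.62
top pointer [520. -89.  50.] 0.59
top line [518. -89.  50.] 0.76
269 192
236 209
```

View pics/l.png

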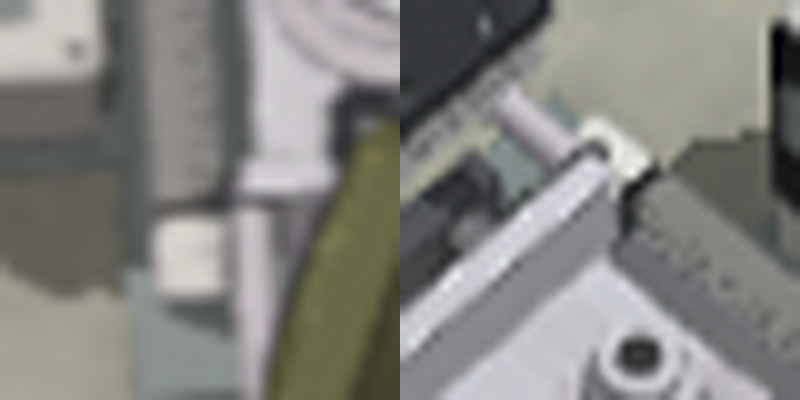

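The top crop (left panel) shows the pointer at about (228,200), and the line just beyond it at row ~208, where the rule turns white. A few mm remain; the rest I'll settle numerically from raw pixels.

```bash
cat > prof.py <<'E'
from h import *
from scipy.ndimage import map_coordinates
th=np.radians(2.5);ex=np.array([np.cos(th),np.sin(th)]);ey=np.array([-np.sin(th),np.cos(th)])
xs=np.arange(-16,17,2)
print("xs",xs)
for n in("top","scene"):
    c=camera(n);g=c["color"].astype(float).mean(2);C=np.array(c["camera_from_world"])
    for yo in(-16,-12,-8,-4,0,4,8,12):
        v=[]
        for x in xs:
            P=np.r_[np.array([515.5,-87])+x*ex+yo*ey,44,1];q=C@P
            v.append(map_coordinates(g,[[q[1]/q[2]*c["fy"]+c["cy"]],[q[0]/q[2]*c["fx"]+c["cx"]]],order=1)[0])
        print(n,yo,np.round(v).astype(int))
E
python3 prof.py
```

```text
xs [-16 -14 -12 -10  -8  -6  -4  -2   0   2   4   6   8  10  12  14  16]
top -16 [157 154 154 154 155 156 155 150 124 108 133 170 206 207 203 195 179]
top -12 [192 193 193 193 193 193 191 183 154 124 133 157 189 184 177 167 140]
top -8 [174 174 172 172 172 172 171 162 139 109 110 117 128 119 111 107  98]
top -4 [142 144 144 145 150 151 147 125 100  74  72  73  76  82  88  98 103]
top 0 [179 175 175 178 186 184 172 134  98  67  71  83 100 111 117 124 129]
top 4 [202 196 193 194 200 200 191 153 114  86  88 104 122 128 126 128 130]
top 8 [206 204 203 204 207 207 201 166 122  98 102 125 135 139 137 137 137]
top 12 [207 207 208 209 210 209 200 168 120 103 107 134 140 143 142 141 140]
scene -16 [194 207 207 202 179 147 133 135 136 136 134 138 160 188 200 208 202]
scene -12 [185 208 207 207 191 149 133 136 136 136 134 138 145 154 142 130 137]
scene -8 [185 209 210 215 188 129 129 136 137 136 136 133 111  95 103 109 108]
scene -4 [181 209 211 214 182 121 130 136 138 136 129 117  86  81 103 111 110]
scene 0 [187 209 212 213 178 132 134 134 122 106  72  51  63  92 117 119 120]
scene 4 [186 209 208 202 171 144 161 152  82  54  63  75 103 112 115 114 113]
scene 8 [147 176 191 189 189 180 152  90  55  62  92 108 119 122 127 129 130]
scene 12 [123 122 179 217 219 215 206 141  68  75 113 134 132 131 131 131 131]
```

Request:
send_rows([
  [[-1,-0.05,0],0,1],
  [[-1.5,-0.05,0],0,1],
  [[-1,-0.05,0],0,1],
  [[0,0,0],0,1],
  [[0,0,0],0,1],
])

```text
clock: 26.25
eef_pos: [439.4, -147.7, 153.4]
eef_rot: [3.138, 0.001, 1.615]
wrist_force: [11.5, 2.0, -4.2]
finger_gap: 10.8
finger_force: 40.0
```

```bash
python3 prof.py;python3 look.py;python3 - <<'E'
from h import *
for i in range(3):pts(["pointer","line"])
E
```

```text
xs [-16 -14 -12 -10  -8  -6  -4  -2   0   2   4   6   8  10  12  14  16]
top -16 [153 153 154 155 156 151 135 104 120 150 194 207 208 203 188 167 163]
top -12 [192 193 193 194 194 187 170 133 132 147 179 190 186 176 156 127 113]
top -8 [174 174 173 172 171 164 151 123 116 124 135 133 119 110 100  92  88]
top -4 [142 143 144 145 147 139 124  99  82  74  75  78  86  92  97 101 104]
top 0 [178 175 175 178 185 181 166 127  92  68  80 101 118 123 122 125 128]
top 4 [202 195 193 194 200 200 190 152 113  93 103 126 134 133 126 127 130]
top 8 [206 204 203 204 207 207 200 166 123 103 109 134 139 139 136 136 136]
top 12 [206 206 208 209 210 209 200 167 119 103 107 134 140 143 142 141 140]
scene -16 [210 218 198 137 127 135 136 135 134 138 162 192 202 208 203 206 200]
scene -12 [210 215 179 108 123 136 136 136 135 140 145 155 143 136 134 126 138]
scene -8 [208 206 179 136 134 135 136 136 136 135 116 101 102 102 104 108 108]
scene -4 [208 205 184 152 138 135 137 137 138 127  86  76 101 110 110 109 109]
scene 0 [209 205 181 149 136 133 126 113  76  47  60  86 117 123 121 118 119]
scene 4 [208 204
[... 272 characters left out ...]
986686385606534 [10.78042219  2.26773445 -4.10069738]
scene [ 591. -146.   57.] 0.91 tilt from vertical 83.0
top [ 587. -147.   58.] 0.52 tilt from vertical 83.0
scene pointer [517. -86.  48.] 0.67
scene pointer [ 591. -145.   56.] 0.24
scene line [515. -87.  44.] 0.89
top pointer [517. -87.  51.] 0.69
top line [515. -85.  45.] 0.97
scene pointer [515. -84.  46.] 0.94
scene line [514. -88.  44.] 0.9
scene line [ 410. -433.   -1.] 0.32
top pointer [518. -89.  52.] 0.9
top line [ 611. -498.    2.] 0.7
top line [517. -88.  50.] 0.55
scene pointer [516. -82.  44.] 0.81
scene line [516. -86.  43.] 0.69
top pointer [520. -90.  49.] 0.85
top line [514. -87.  47.] 0.88
top line [676. 247.  -1.] 0.43
```

Pointer and line now nearly coincide. As a cross-check I'll track the fitting's dark nose bore (z=138) from the home-position picture to now, which gives the true travel.

```bash
cat > trav.py <<'E'
from h import *
k=cv2.imread("pics/k.png")
K={"top":(k[:,:400],130,250,75,100),"scene":(k[:,400:],190,200,90,120)}
def blob(g,u,v,r=4):
    ui,vi=int(round(u)),int(round(v));p=g[vi-r:vi+r+1,ui-r:ui+r+1].astype(float)
    Y,X=np.mgrid[vi-r:vi+r+1,ui-r:ui+r+1]; i=np.unravel_index(np.argmin(cv2.GaussianBlur(p,(3,3),0.7)[1:-1,1:-1]),(2*r-1,2*r-1));cy,cx=i[0]+1+vi-r,i[1]+1+ui-r
    m=(abs(X-cx)<=2)&(abs(Y-cy)<=2);wt=np.clip(130-p,0,None)*m
    return (wt*X).sum()/wt.sum(),(wt*Y).sum()/wt.sum(),p.min()
s=read_state()["eef_pos"]
for n,(im,v0,u0,h,wd) in K.items():
    c=camera(n);C=np.array(c["camera_from_world"])
    home=np.zeros((384,512));home[v0:v0+h,u0:u0+wd]=cv2.resize(im,(wd,h),interpolation=cv2.INTER_AREA).mean(2)
    o=[]
    for g,P in((home,[649.5,-142,138,1]),(c["color"].mean(2),[590,-145,138,1])):
        q=C@np.array(P,float);b=blob(g,q[0]/q[2]*c["fx"]+c["cx"],q[1]/q[2]*c["fy"]+c["cy"]);o.append(ray(b[0],b[1],c,138));print(n,np.round(b,2),o[-1].round(1))
    d=o[1]-o[0];print(n,"shift",d.round(1),np.hypot(*d[:2]).round(2),"eef",s.round(1))
E
python3 trav.py
```

```text
top [290.19 142.07  40.67] [ 649.9 -144.5  138. ]
top [291.69 161.88  34.  ] [ 591.5 -147.1  138. ]
top shift [-58.5  -2.7   0. ] 58.52 eef [ 439.4 -147.7  153.4]
scene [255.4  237.66  29.67] [ 650.7 -143.4  138. ]
scene [238.43 223.12  52.67] [ 592.  -145.9  138. ]
scene shift [-58.7  -2.6   0. ] 58.75 eef [ 439.4 -147.7  153.4]
```

Request:
send_rows([
  [[-0.6,-0.05,0],0,1],
  [[-0.6,0,0],0,1],
  [[0,0,0],0,1],
  [[0,0,0],0,1],
  [[0,0,0],0,1],
  [[0,0,0],0,1],
])

```text
clock: 28.15
eef_pos: [438.3, -147.7, 153.4]
eef_rot: [3.138, 0.001, 1.615]
wrist_force: [11.0, 2.0, -3.4]
finger_gap: 10.6
finger_force: 40.0
```

```bash
python3 trav.py; python3 prof.py | grep -E "xs|(top|scene) (-4|0|4|8|12) "; python3 look.py
```

```text
top [290.19 142.07  40.67] [ 649.9 -144.5  138. ]
top [291.66 162.34  45.67] [ 590.1 -147.   138. ]
top shift [-59.8  -2.5   0. ] 59.87 eef [ 438.3 -147.7  153.4]
scene [255.4  237.66  29.67] [ 650.7 -143.4  138. ]
scene [238.08 222.85  53.  ] [ 590.9 -146.   138. ]
scene shift [-59.9  -2.7   0. ] 59.93 eef [ 438.3 -147.7  153.4]
xs [-16 -14 -12 -10  -8  -6  -4  -2   0   2   4   6   8  10  12  14  16]
top -4 [141 144 144 144 146 135 116  95  81  73  72  76  89  95  98 101 104]
top 0 [178 176 176 177 185 180 164 125  92  72  84 102 119 123 122 125 128]
top 4 [202 196 193 194 200 200 190 153 117  99 108 126 134 133 126 127 130]
top 8 [206 204 203 204 207 207 200 166 123 104 110 135 139 140 136 136 137]
top 12 [206 207 208 209 210 209 200 167 119 104 108 133 140 143 141 140 139]
scene -4 [207 199 169 129 133 136 137 134 111  94  89  97 109 109 109 109 109]
scene 0 [213 213 168 121 132 136 121  88  64  52  68  96 120 123 121 117 119]
scene 4 [213 207 151 122 156 168 145 108  63  67 104 123 122 118 117 113 113]
scene 8 [185 182 195 190 200 200 148  83  67  93 124 131 125 120 125 128 129]
scene 12 [190 218 216 218 220 214 206 142  74  84 118 132 131 132 131 131 131]
28.35 [ 438.24830384 -147.71838696  153.36116294] 11.088800068182577 [12.10808345  2.71322245 -3.19224101]
scene [ 590. -146.   57.] 0.77 tilt from vertical 83.0
scene [ 409. -431.   -5.] 0.71 tilt from vertical 74.0
top [ 588. -145.   57.] 0.81 tilt from vertical 83.0
```

Both cameras give 59.9 mm of travel, the spring force is about 12 N, the pointer merges with the line, and the fitting is upright. Handing in.

```bash
python3 -c "
from cell import *
print(sign_off())"
```

```text
the job is handed in; nothing more can be done
None
```

The job is handed in. The fitting stands upright near the middle of the plate, and the gripper is holding the handle with the slide at about 59.9 mm of travel, pointer on the line. I viewed 11 pictures, one over the limit of 10.

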